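Put a test load on a rubber block with coarse and fine knobs

TASK

Turn the large outer knob of the bench firmness gauge clockwise until its probe presses on the rubber block and the dial needle stands in the yellow band, no further, and let go of it. Then turn only the small inner knob on top to bring the needle into the green band, and take the hand away. Never let the needle reach the red, and leave the rubber block, the vials and the petri dish alone.

Things in the scene. Friction and masses are not known exactly. Their poses are not given: they have to be found in the camera images.
- gauge_stand: Bench firmness gauge, fixed: grey base plate 190 (x) by 280 (y) by 20 mm, column at its back with a white head 70 mm wide, x -45 to +90, z 115 to 155 mm. A probe under the head comes down on a rubber block on a round steel load pan (top at z 45 mm); coaxial knobs on the head. Origin: on the table, on the vertical axis shared by knobs, probe and pan; x to the gauge's back, y left.
- coarse_centre (a point): Centre of the large black outer (coarse) knob: an upright cylinder, 52 mm in diameter, from z = 159 to 181 mm, on top of the head, axis vertical, white mark on top. Beneath it a 60 mm wide collar and the head (top at z = 155 mm). It needs about 0.35 N m to turn, more under load, and stays where it is left.
- fine_centre (a point): Centre of the small aluminium inner (fine) knob: an upright cylinder, 24 mm in diameter, 14 mm high, axis vertical, on the spindle that comes up through the large knob; red mark on top. It does not turn with the large knob but goes down with the spindle: from 12 to 14 mm clear of the large knob's top to 2 mm at least. It needs about 0.06 N m to turn and stays where it is left.
- coarse (a joint): Angle of the large knob, rad, growing clockwise seen from above, 0 to 3.2 (stops). Each rad lowers spindle and probe 5 mm. It starts at 0 to 0.45; the probe then meets the rubber after a further 0.4 to 2.2 rad. How far the probe stands out of its chuck differs each time and is not measured: contact shows only when the needle begins to move.
- fine (a joint): Angle of the small knob, rad, growing clockwise seen from above, 0 at the start, from 0 to 3.0 (stops). Each rad lowers the probe by 1.25 mm.
- needle (a joint): Angle of the black needle of the load dial, rad, clockwise seen from above: 0 at no load, 0.12 rad per newton with which the probe presses (load pan on a spring, 4 N/mm: 0.48 rad per mm that the probe is lowered after contact). Printed bands: yellow 0.20 to 0.80, green 1.08 to 1.44, red from 1.90 up.
- dial_centre (a point): Centre of the face of the round load dial, 102 mm in diameter, facing up, 50 mm above the table on the front left of the base plate, white face in a black case with yellow, green and red bands.
- rubber_block_centre (a point): Centre of the blue and white rubber block (34 by 47 by 13 mm) lying flat on the load pan under the probe.
- vial_a_centre (a point): Centre of a glass vial with a blue cap, 23 mm in diameter, 60 mm tall, standing loose to the right of the gauge. Bystander.
- vial_b_centre (a point): Centre of a glass vial with a white cap, 23 mm in diameter, 60 mm tall, standing loose to the right of the gauge. Bystander.
- dish_centre (a point): Centre of a loose petri dish with seeds, 93 mm in diameter, 14 mm high, in front of the gauge. Bystander.

How it is judged:
By the outcome, as a careful person would: the job done as asked, in the order asked, and still so for the second after the job is handed in, with the robot touching nothing.
It also fails if it takes over 72 s, if anything falls off the work surface, if the arm or the gripper's body presses on something with over 40 N, if the wrist force passes 120 N, or if a joint passes its speed limit or range.

ROBOT

A 6-joint arm with a two-finger parallel gripper is mounted at the origin on the work surface; the furniture and walls round the work are solid. World frame = base frame: x ahead of the robot, y to its left, z up, the work surface at z = 0. Lengths are in m, angles in rad, forces in N, time in s.
With the tool pointing down it reaches from about 0.25 to 0.725 m from the base axis. Payload 4 kg.
Tool frame: the origin (TCP) lies midway between the tips of the shut fingers; the grasp point (between the pads) lies 19 mm behind it; z points along the fingers, y is the line along which they close (so a half turn about z gives the same grasp; the last joint's range is limited). The gripper opens to 85 mm and grips with 20 to 120 N. Pads are 22 mm wide; open, the fingers measure 114 mm over their backs; the gripper's body (76 mm by 85 mm) begins 54 mm behind the grasp point. The pads swing forward as they close: fully open they stand 13 mm farther back than shut.
Start: joints at [-1.124, 0.241, 0.005, 1.335, 0, 1.571], TCP at [0.216, -0.451, 0.231] pointing down, gripper open.
Joint ranges: [-2.72, 2.72], [-1.05, 1.87], [-1.09, 1.28], [-1.99, 2.15], [-1.42, 1.44], [-3.14, 3.14]. Speed limits (rad/s): [2.79, 2.79, 3.14, 3.14, 3.14, 3.14].

INTERFACE

Orientations are given as a unit quaternion [x, y, z, w].
In Python, from workcell import bot gives the robot as it stands. The module is installed in compiled form; this text tells all that it offers.
- The arm moves only by the tool drive_tool, never from a script. Its arguments are lists of equal length, an entry for each row: "slide": the shift along the tool's x, y, z scaled (see below), a list of three; "rotation": the turn, a rotation vector about the tool's x, y, z scaled (see below), a list of three. A call has exactly 8 rows; each row is the pose to reach, as a shift and turn from the pose commanded when the call began, along the tool's axes at that moment; what a row does not reach only later rows make up. The controller multiplies each number of a shift by 250 mm and each number of a turn by 0.5 rad. A row lasts 1/8 s, in which the tool goes at most 62.5 mm and 10.7 degrees, less where a joint would pass 70% of its speed; a pose out of reach is approached as far as the arm can. A call with a number of a shift or a turn outside -1 to 1 is refused whole. A call with a gripper value outside its range is refused whole. "gripper" is the opening, from 0 (shut) to 1 (fully open), set as the call begins (left out, the last holds). The fingers move at their own pace and stop on an object; the grip force is fixed at half the most. Time passes only in rows, so rows that repeat a pose let the fingers close, or fill a call up. It gives the time, the measured TCP pose, the force, the opening and the grip force at its end, in the units of the state.
- bot.get_obs(): the state, without advancing time (a new reading comes with each control period).
- bot.camera(name): name is "scene" or "top" or "wrist"; returns a dict with "image" (480x640x3 uint8, red, green, blue), "z_map" (480x640 float32, m along the optical axis (not along the pixel's ray), 0 where there is no reading), "camera_matrix" (3x3 intrinsics, pixels), "k1" (the pictures are not rectified: a ray, as slopes to the right and down, at radius r is drawn at 1 + k1 r^2 times it, then the intrinsics apply), "xyz" and "orientation" of the camera in the world. Camera axes: x right, y up, looking along -z (the intrinsics and any distortion apply to the point x, -y, -z); pixel columns grow to the right and rows downward; lengths in m; the calibration is good to about 2 mm. A picture is of the moment at which its call begins.
- bot.job_done(): hands the job in; it is judged then, once.
The state is a dict: "clock": time; "joint_pos": joint angles; "joint_vel": joint speeds; "tau": joint torques, N m; "eef_pos": TCP position; "tool_rot": TCP orientation; "ft_force": force on the tool from outside, world axes, zero at the start; "ft_torque": the same for the moment, N m; "grip_width": finger opening in m; "grasp_force": force on a finger pad.
Only numpy, scipy, OpenCV 4.12 (cv2) and the standard library are available. Lean on these libraries where they do the work, as an engineer would, in place of code of your own. Each camera call takes 0.05 s, during which the arm holds its last target. There are 200 camera calls.

## Working session

There is one attempt and no reset: what is moved stays moved. The work goes in short steps, Python scripts to look and compute and a tool call to move; the robot and the scene stay as the last step left them, time stands still between calls to the robot, and variables do not carry over. Pictures are saved under pics/ and viewed, at most 10 in all, crops included, and the job is handed in when it is done.

Besides the shell and the picture viewer there is one more tool, called by a JSON object that holds its "op" and its "data". drive_tool: Moves the arm, as the interface text tells. Shifts and turns lie within -1 to 1; 1 stands for 250 mm of shift or 0.5 rad of turn. Its arguments: {"type":"object","properties":{"slide":{"type":"array","items":{"type":"array","items":{"type":"number"}}},"rotation":{"type":"array","items":{"type":"array","items":{"type":"number"}}},"gripper":{"type":"number"}},"required":["slide","rotation"]}

```bash
mkdir -p pics; cat > h.py <<'E'
import numpy as np, cv2
from workcell import bot
from scipy.spatial.transform import Rotation as R
def cam(n):
    c=bot.camera(n); return c
def rays(c,uv):
    K=np.array(c["camera_matrix"],float); uv=np.atleast_2d(np.array(uv,float))
    p=(uv-[K[0,2],K[1,2]])/[K[0,0],K[1,1]]
    q=p.copy()
    for _ in range(20): q=p/(1+c["k1"]*(q**2).sum(1,keepdims=True))
    d=np.c_[q[:,0],-q[:,1],-np.ones(len(q))]
    return np.array(c["xyz"]), R.from_quat(c["orientation"]).apply(d)
def onplane(c,uv,z):
    o,d=rays(c,uv); return o+d*((z-o[2])/d[:,2])[:,None]
def project(c,P):
    K=np.array(c["camera_matrix"],float)
    q=R.from_quat(c["orientation"]).inv().apply(np.atleast_2d(P)-np.array(c["xyz"]))
    s=np.c_[q[:,0],-q[:,1]]/-q[:,2:]
    s=s*(1+c["k1"]*(s**2).sum(1,keepdims=True))
    return s*[K[0,0],K[1,1]]+[K[0,2],K[1,2]]
def cloud(c):
    v,u=np.mgrid[0:480,0:640]; o,d=rays(c,np.c_[u.ravel(),v.ravel()])
    return (o+d*c["z_map"].reshape(-1,1)).reshape(480,640,3)
def save(im,n): cv2.imwrite("pics/"+n,im[:,:,::-1])
E
python3 - <<'E'
from h import *
ims=[]
for n in("scene","top"):
    c=cam(n); ims.append(c["image"]); print(n,c["xyz"],c["orientation"],c["camera_matrix"],c["k1"])
    np.savez(n+"0.npz",**c)
save(ims[0],"scene0.png");save(ims[1],"top0.png")
o=bot.get_obs();print(o["eef_pos"],o["tool_rot"],o["clock"],o["ft_force"],o["grip_width"])
E
```

```text
scene [-0.10002816  0.27882974  0.73219076] [-0.22267761  0.35639111  0.76552414 -0.48720924] [[596.3498137    0.         319.50630329]
 [  0.         596.3498137  247.92845415]
 [  0.           0.           1.        ]] 0.037910951941785995
top [0.37473451 0.03110386 0.96395586] [ 0.03742141 -0.0924134  -0.69482039  0.71223874] [[520.59833111   0.         313.64197104]
 [  0.         520.59833111 239.08383677]
 [  0.           0.           1.        ]] -0.1539073355673595
[ 0.21579026 -0.45040435  0.23051396] [ 9.75148962e-01  2.21548224e-01 -2.21522620e-04 -9.15429084e-04] 0.1 [-0.08770506 -0.93467093  0.70017479] 0.08543721022141207
```

View pics/top0.png

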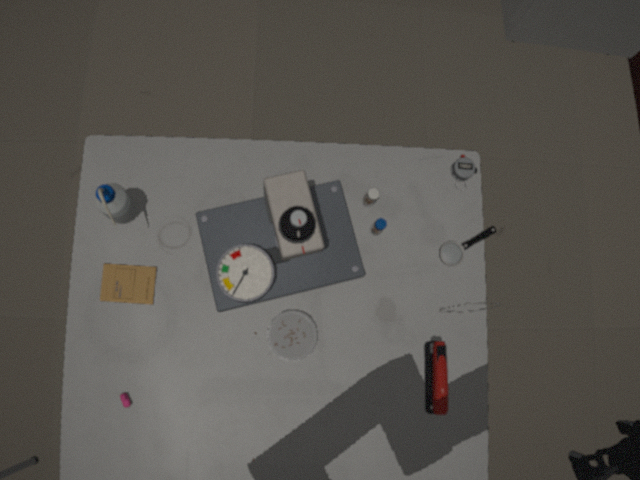

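View pics/scene0.png

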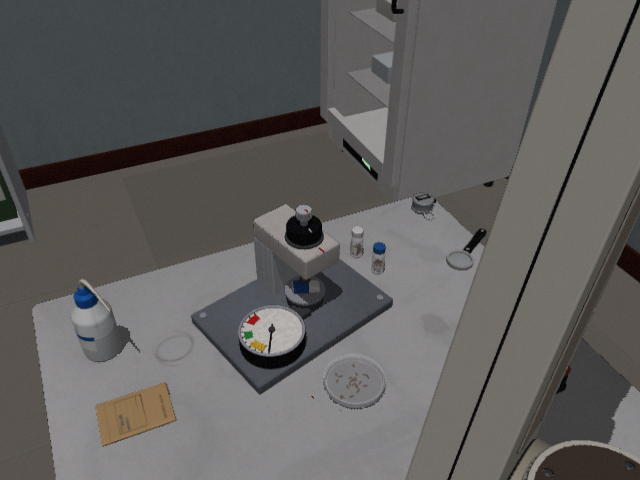

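The top view shows the coarse knob at about (297,224), the fine knob at about (299,217) and the dial at about (246,272). The needle points to about (234,293), just before the yellow band. The vials are at (373,196) and (380,226), the dish at (294,334). Next I measure precisely.

```bash
cat > m.py <<'E'
from h import *
def circ(P,rad=None):
    A=np.c_[2*P[:,:2],np.ones(len(P))]; s=np.linalg.lstsq(A,(P[:,:2]**2).sum(1),rcond=None)[0]
    return s[:2],np.sqrt(s[2]+s[:2]@s[:2])
for n in("top","scene"):
    c=dict(np.load(n+"0.npz")); im=c["image"]; P=cloud(c); hsv=cv2.cvtColor(im,cv2.COLOR_RGB2HSV)
    z=P[...,2]
    near=(np.abs(P[...,0]-.5)<.3)&(np.abs(P[...,1]-.1)<.3)
    def rep(name,m):
        q=P[m]; 
        if len(q)<5: print(name,len(q));return
        (cx,cy),r=cv2.minEnclosingCircle(q[:,:2].astype(np.float32)); 
        print(name,len(q),"mean",q.mean(0).round(4),"circ",round(cx,4),round(cy,4),round(r,4),"z",np.percentile(q[:,2],[5,50,95]).round(4))
    print(n)
    rep("fine",near&(z>.188)&(z<.22)); rep("coarse",near&(z>.172)&(z<.186)); rep("headtop",near&(z>.15)&(z<.158))
    m=near&(z>.15)&(z<.158); print("headrect",cv2.minAreaRect(P[m][:,:2].astype(np.float32)))
    m=near&(z>.014)&(z<.026); print("base",cv2.minAreaRect(P[m][:,:2].astype(np.float32)))
    rep("dial",near&(z>.044)&(z<.056)&(P[...,1]>.09)&(P[...,0]<.5))
    for k,(a,b) in dict(red=(0,8),yel=(18,32),grn=(50,85)).items():
        mm=near&(hsv[...,0]>=a)&(hsv[...,0]<=b)&(hsv[...,1]>120)&(hsv[...,2]>60)&(z>.04)&(z<.06); rep(k,mm)
E
python3 m.py
python3 - <<'E'
from h import *
c=dict(np.load("top0.npz"));a=cv2.resize(c["image"][150:320,190:390],None,fx=4,fy=4,interpolation=cv2.INTER_CUBIC)[:600,:800]; save(a,"crop0.png")
E
```

```text
top
fine 226 mean [ 0.5464 -0.0028  0.2067] circ 0.5476 -0.003 0.0126 z [0.2012 0.2073 0.2096]
coarse 689 mean [ 0.5449 -0.0025  0.1801] circ 0.5475 -0.0029 0.0273 z [0.177  0.1803 0.1827]
headtop 2504 mean [0.5748 0.0128 0.1543] circ 0.5554 0.1367 0.1874 z [0.1515 0.1543 0.1568]
headrect ((0.551957905292511, 0.13574166595935822), (0.14039106667041779, 0.35350918769836426), 7.155935287475586)
base ((0.4635545015335083, 0.0727255642414093), (0.36222293972969055, 0.4985000193119049), 7.59697961807251)
dial 743 mean [0.4712 0.1085 0.0506] circ 0.4665 0.1093 0.0377 z [0.0476 0.0505 0.0538]
red 49 mean [0.5139 0.0991 0.0503] circ 0.5145 0.0993 0.0084 z [0.0477 0.0501 0.0536]
yel 69 mean [0.4626 0.111  0.0508] circ 0.4617 0.1121 0.0106 z [0.0482 0.0508 0.0529]
grn 24 mean [0.4886 0.117  0.0504] circ 0.4885 0.1173 0.0053 z [0.0482 0.0501 0.0528]
scene
fine 253 mean [ 0.5436 -0.0017  0.205 ] circ 0.547 -0.0036 0.0136 z [0.1959 0.2077 0.2102]
coarse 637 mean [5.391e-01 2.000e-04 1.806e-01] circ 0.5461 -0.0033 0.0276 z [0.1737 0.1817 0.1836]
headtop 1619 mean [0.5644 0.0227 0.1552] circ 0.5546 0.1361 0.1881 z [0.1513 0.1556 0.1574]
headrect ((0.5494426488876343, 0.13541945815086365), (0.14113575220108032, 0.35352814197540283), 7.731297016143799)
base ((0.475096195936203, 0.0826636552810669), (0.30360648036003113, 0.5148041248321533), 3.3043839931488037)
dial 892 mean [0.4671 0.1091 0.0504] circ 0.4651 0.1084 0.0386 z [0.0468 0.0504 0.0536]
red 68 mean [0.5132 0.0982 0.0512] circ 0.5153 0.0987 0.0101 z [0.0491 0.0513 0.0532]
yel 91 mean [0.4619 0.1101 0.0508] circ 0.4617 0.1085 0.0137 z [0.0485 0.0507 0.0529]
grn 42 mean [0.4885 0.1162 0.0506] circ 0.4882 0.1157 0.0079 z [0.0487 0.0506 0.0523]
```

View pics/crop0.png

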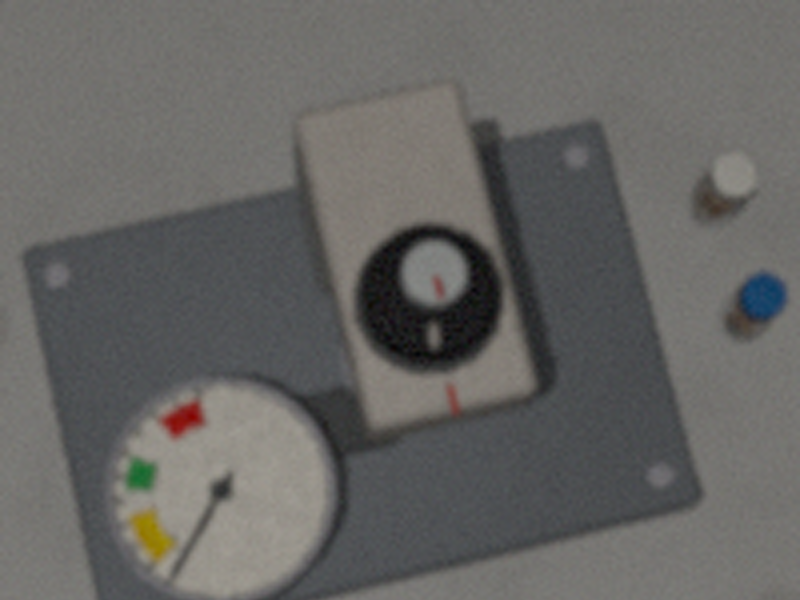

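The crop shows the needle at rest, the centre of the dial near crop (221,489), and both knob marks pointing to the front. The knob axis is at (0.547, -0.003), coarse top at z 0.181 and fine top at 0.208, which matches the sizes given. Now I approach over the knob.

```bash
cat > plan.py <<'E'
import sys
from h import *
def plan(x,y,z,yaw):
    o=bot.get_obs(); r=R.from_quat(o["tool_rot"]); p=np.array(o["eef_pos"])
    X=r.as_matrix()[:,0]; cur=np.arctan2(X[1],X[0])
    T=R.from_euler("z",yaw)*R.from_euler("x",np.pi)
    print("clock",o["clock"],"p",p.round(4),"yaw",cur.round(4),"F",np.round(o["ft_force"],1),"w",round(float(o["grip_width"]),4),"gf",round(float(o["grasp_force"]),1),"j6",round(float(o["joint_pos"][5]),3))
    print("slide",(r.inv().apply(np.array([x,y,z])-p)/.25).round(3),"rot",((r.inv()*T).as_rotvec()/.5).round(3))
if __name__=="__main__": plan(*map(float,sys.argv[1:]))
E
python3 - <<'E'
from h import *
t=dict(np.load("top0.npz")); s=dict(np.load("scene0.npz"))
# dial centre/zero needle from top: dark in disc on z=.05
for n,c in(("top",t),("scene",s)):
    P=onplane(c,np.c_[np.mgrid[0:480,0:640][1].ravel(),np.mgrid[0:480,0:640][0].ravel()],.050).reshape(480,640,3)
    hsv=cv2.cvtColor(c["image"],cv2.COLOR_RGB2HSV)
    d=np.linalg.norm(P[...,:2]-[.4695,.095],axis=2)
    m=((d<.07)&(hsv[...,2]>90)&(hsv[...,1]<60)).astype(np.uint8)
    n_,l,st,ce=cv2.connectedComponentsWithStats(m); k=1+st[1:,4].argmax(); 
    h=cv2.convexHull(np.argwhere(l==k)[:,::-1].astype(np.int32)).reshape(-1,2)
    q=P[h[:,1],h[:,0]]; e=cv2.fitEllipse(q[:,:2].astype(np.float32)); print(n,e)
E
python3 plan.py .547 -.003 .29 1.57
```

```text
top ((0.483087956905365, 0.08272185176610947), (0.10126844793558121, 0.1021939367055893), 177.045654296875)
scene ((0.4867032766342163, 0.08217878639698029), (0.0995701253414154, 0.11568178236484528), 138.42550659179688)
clock 0.1 p [ 0.2158 -0.4504  0.2305] yaw 0.4468 F [-0.1 -0.9  0.7] w 0.0854 gf 0.0 j6 1.571
slide [ 1.968 -1.042 -0.236] rot [-3.000e-03 -2.000e-03 -2.246e+00]
```

{"op": "drive_tool", "data": {"slide": [[0.06,-0.03,-0.05],[0.18,-0.1,-0.12],[0.34,-0.18,-0.2],[0.5,-0.26,-0.24],[0.66,-0.35,-0.24],[0.8,-0.43,-0.24],[0.92,-0.49,-0.24],[0.98,-0.52,-0.24]], "rotation": [[0,0,-0.05],[0,0,-0.15],[0,0,-0.3],[0,0,-0.5],[0,0,-0.7],[0,0,-0.85],[0,0,-0.95],[0,0,-1]], "gripper": 1}}

```text
clock: 1.1
eef_pos: [0.3818, -0.2254, 0.2922]
tool_rot: [0.889, 0.458, 0.0, 0.0]
ft_force: [0.0, 0.3, 0.4]
grip_width: 0.0851
grasp_force: 0.0
```

```bash
python3 plan.py .547 -.003 .29 1.57
```

```text
clock 1.1 p [ 0.3818 -0.2254  0.2922] yaw 0.9515 F [0.  0.3 0.4] w 0.0851 gf 0.0 j6 1.656
slide [1.108 0.022 0.01 ] rot [ 2.000e-03 -1.000e-03 -1.237e+00]
```

{"op": "drive_tool", "data": {"slide": [[0.08,0,0],[0.22,0,0],[0.38,0,0],[0.54,0,0],[0.7,0.01,0],[0.84,0.01,0],[0.95,0.02,0],[1,0.02,0]], "rotation": [[0,0,-0.05],[0,0,-0.15],[0,0,-0.3],[0,0,-0.5],[0,0,-0.7],[0,0,-0.85],[0,0,-0.95],[0,0,-1]]}}

```text
clock: 2.1
eef_pos: [0.5313, -0.0259, 0.2917]
tool_rot: [0.748, 0.663, 0.0, -0.0]
ft_force: [-0.5, -0.3, -0.4]
grip_width: 0.0854
grasp_force: 0.0
```

```bash
python3 plan.py .547 -.003 .26 1.7; python3 -c "
from h import *
print(bot.get_obs()['joint_pos'])"
```

```text
clock 2.1 p [ 0.5313 -0.0259  0.2917] yaw 1.4506 F [-0.5 -0.3 -0.4] w 0.0854 gf 0.0 j6 1.642
slide [0.098 0.051 0.127] rot [ 0.    -0.    -0.499]
[-4.87474569e-02  2.89472694e-01  2.25920786e-01  1.50718957e+00
  2.30224090e-04  1.64228208e+00]
```

Joint 6 grows as the tool turns clockwise, so I start the turn from a yaw near 2.9 to leave it enough range.

{"op": "drive_tool", "data": {"slide": [[0.02,0.01,0],[0.04,0.02,0.02],[0.06,0.03,0.04],[0.08,0.04,0.06],[0.098,0.051,0.08],[0.098,0.051,0.1],[0.098,0.051,0.12],[0.098,0.051,0.12]], "rotation": [[0,0,-0.1],[0,0,-0.25],[0,0,-0.4],[0,0,-0.55],[0,0,-0.7],[0,0,-0.85],[0,0,-0.95],[0,0,-1]]}}

```text
clock: 3.1
eef_pos: [0.5459, -0.0052, 0.2614]
tool_rot: [0.562, 0.827, -0.0, -0.0]
ft_force: [-0.1, 0.5, 1.1]
grip_width: 0.0852
grasp_force: 0.0
```

{"op": "drive_tool", "data": {"slide": [[0,0,0],[0,0,0],[0,0,0],[0,0,0],[0,0,0],[0,0,0],[0,0,0],[0,0,0]], "rotation": [[0,0,-0.1],[0,0,-0.25],[0,0,-0.4],[0,0,-0.55],[0,0,-0.7],[0,0,-0.85],[0,0,-0.95],[0,0,-1]]}}

```text
clock: 4.1
eef_pos: [0.5465, -0.0052, 0.2619]
tool_rot: [0.34, 0.94, 0.0, 0.0]
ft_force: [0.2, 1.1, -0.2]
grip_width: 0.0856
grasp_force: 0.0
```

{"op": "drive_tool", "data": {"slide": [[0,0,0],[0,0,0],[0,0,0],[0,0,0],[0,0,0],[0,0,0],[0,0,0],[0,0,0]], "rotation": [[0,0,-0.1],[0,0,-0.25],[0,0,-0.4],[0,0,-0.55],[0,0,-0.7],[0,0,-0.8],[0,0,-0.9],[0,0,-0.9]]}}

```text
clock: 5.1
eef_pos: [0.5466, -0.0052, 0.2616]
tool_rot: [0.122, 0.992, 0.0, 0.0]
ft_force: [-0.5, -0.0, 0.0]
grip_width: 0.0855
grasp_force: 0.0
```

```bash
python3 plan.py .547 -.003 .161 2.9; python3 - <<'E'
from h import *
ims=[]
for n in("scene","top","wrist"):
    c=cam(n); np.savez(n+"1.npz",**c); ims.append(c["image"])
    P=cloud(c); m=(np.abs(P[...,2]-.205)<.012)&(np.hypot(P[...,0]-.547,P[...,1]+.003)<.03)
    if n=="wrist": print(c["xyz"],m.sum(), cv2.minEnclosingCircle(P[m][:,:2].astype(np.float32)) if m.sum()>5 else 0)
a=cv2.resize(np.vstack([np.hstack(ims[:2]),np.hstack([ims[2],ims[2]*0])]),(800,600),interpolation=cv2.INTER_AREA); save(a,"all1.png")
E
```

```text
clock 5.1 p [ 0.5466 -0.0052  0.2616] yaw 2.896 F [-0.5 -0.   0. ] w 0.0855 gf 0.0 j6 0.236
slide [0.001 0.009 0.402] rot [ 0.     0.001 -0.008]
[0.46995152 0.01365374 0.40480118] 1341 ((0.5478730797767639, -0.003583216806873679), 0.013002132065594196)
```

View pics/all1.png

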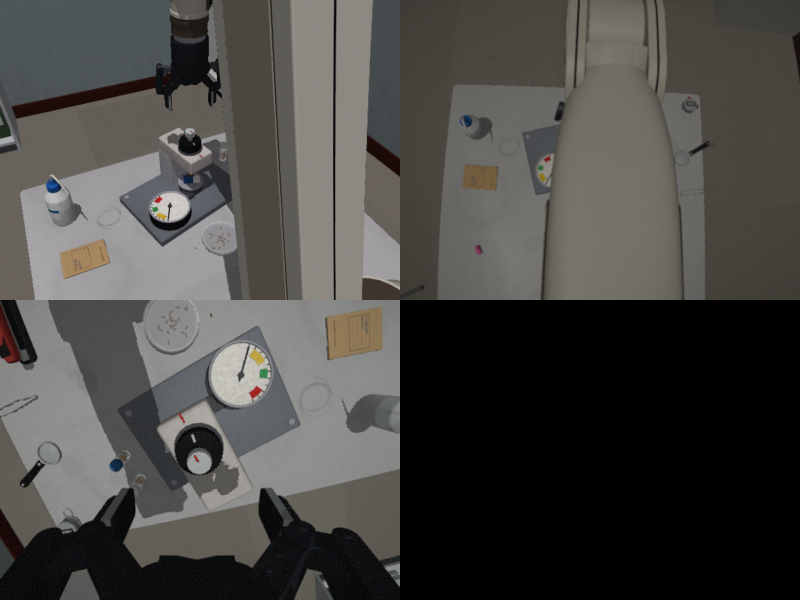

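The combined picture shows the scene camera seeing the dial unblocked (about (170,208) in the mosaic). The wrist camera sees it too, at (240,373), while the top view is blocked by the arm. The fingers are open over the knob. I go down and build a needle reader.

{"op": "drive_tool", "data": {"slide": [[0,0.008,0.04],[0,0.008,0.1],[0,0.008,0.17],[0,0.008,0.24],[0,0.008,0.3],[0,0.008,0.35],[0,0.008,0.39],[0,0.008,0.405]], "rotation": [[0,0,0],[0,0,0],[0,0,0],[0,0,0],[0,0,0],[0,0,0],[0,0,0],[0,0,0]]}}

```text
clock: 6.25
eef_pos: [0.5469, -0.0032, 0.1594]
tool_rot: [0.122, 0.993, -0.0, -0.0]
ft_force: [0.1, 0.3, -0.4]
grip_width: 0.0853
grasp_force: 0.0
```

```bash
cat > dial.py <<'E'
from h import *
def dial(c, C0=(.4845,.0825)):
    v,u=np.mgrid[0:480,0:640]; 
    P=onplane(c,np.c_[u.ravel(),v.ravel()],.0505).reshape(480,640,3)
    hsv=cv2.cvtColor(c["image"],cv2.COLOR_RGB2HSV).astype(int); H,S,V=[hsv[...,i] for i in range(3)]
    d0=np.hypot(P[...,0]-C0[0],P[...,1]-C0[1])
    # face centre: bright/coloured pixels' hull
    m=((d0<.062)&((V>75)&(S<70)|(S>120)&(V>60))).astype(np.uint8)
    m=cv2.morphologyEx(m,cv2.MORPH_OPEN,np.ones((3,3),np.uint8))
    n,l,st,_=cv2.connectedComponentsWithStats(m); k=1+st[1:,4].argmax()
    h=cv2.convexHull(np.argwhere(l==k)[:,::-1].astype(np.int32)).reshape(-1,2)
    (cx,cy),ax,_=cv2.fitEllipse(P[h[:,1],h[:,0]][:,:2].astype(np.float32))
    return P,H,S,V,np.array([cx,cy]),ax
def read(c,C=None,zero=None,verbose=False):
    P,H,S,V,C1,ax=dial(c); C=C1 if C is None else np.array(C)
    D=P[...,:2]-C; r=np.hypot(D[...,0],D[...,1]); a=-np.arctan2(D[...,1],D[...,0])  # cw
    med=np.median(V[(r<.04)])
    m=(V<.55*med)&(S<110)&(r>.014)&(r<.036)
    w=np.exp(1j*a[m]); ang=np.angle(w.sum())
    out=dict(n=int(m.sum()),ang=ang,spread=abs(w.mean()))
    z=ang if zero is None else zero
    out["needle"]=(ang-z+np.pi)%(2*np.pi)-np.pi
    for k,(x,y) in dict(y=(18,34),g=(50,85),r=(0,8)).items():
        q=(H>=x)&(H<=y)&(S>120)&(V>55)&(r<.05)&(r>.02); b=(a[q]-z+2*np.pi)%(2*np.pi)
        if q.sum()>5: out[k]=np.percentile(b,[3,97]).round(2)
    out["C"]=C1.round(4); out["ax"]=np.round(ax,4)
    return out
if __name__=="__main__":
    import sys
    for f in sys.argv[1:]: print(f,read(dict(np.load(f))))
E
python3 dial.py top0.npz scene0.npz scene1.npz wrist1.npz; python3 plan.py .547 -.0033 .160 2.9
```

```text
top0.npz {'n': 0, 'ang': np.float64(0.0), 'spread': np.float64(nan), 'needle': np.float64(0.0), 'y': array([3.79, 4.31]), 'g': array([4.7 , 4.95]), 'r': array([5.57, 6.02]), 'C': array([0.4844, 0.0833]), 'ax': array([0.1213, 0.1242])}
scene0.npz {'n': 24, 'ang': np.float64(-2.7819387855650892), 'spread': np.float64(0.97128781540121), 'needle': np.float64(0.0), 'y': array([0.21, 0.73]), 'g': array([1.04, 1.37]), 'r': array([1.92, 2.48]), 'C': array([0.4888, 0.0815]), 'ax': array([0.1134, 0.1256])}
scene1.npz {'n': 23, 'ang': np.float64(-2.8143369518150227), 'spread': np.float64(0.9985640131435071), 'needle': np.float64(0.0), 'y': array([0.25, 0.77]), 'g': array([1.08, 1.41]), 'r': array([1.96, 2.51]), 'C': array([0.4886, 0.0813]), 'ax': array([0.1137, 0.1256])}
wrist1.npz {'n': 59, 'ang': np.float64(-2.7570764746679113), 'spread': np.float64(0.9990478837287312), 'needle': np.float64(0.0), 'y': array([0.25, 0.8 ]), 'g': array([1.15, 1.46]), 'r': array([2.  , 2.49]), 'C': array([0.4844, 0.0825]), 'ax': array([0.1237, 0.1239])}
clock 6.25 p [ 0.5469 -0.0032  0.1594] yaw 2.8968 F [ 0.1  0.3 -0.4] w 0.0853 gf 0.0 j6 0.239
slide [-0.001 -0.    -0.002] rot [-0.    -0.001 -0.006]dial.py:20: RuntimeWarning: Mean of empty slice.
  out=dict(n=int(m.sum()),ang=ang,spread=abs(w.mean()))
  ret = ret.dtype.type(ret / rcount)
```

{"op": "drive_tool", "data": {"slide": [[0,0,0],[0,0,0],[0,0,0],[0,0,0],[0,0,0],[0,0,0],[0,0,0],[0,0,0]], "rotation": [[0,0,0],[0,0,0],[0,0,0],[0,0,0],[0,0,0],[0,0,0],[0,0,0],[0,0,0]], "gripper": 0.4}}

```text
clock: 7.25
eef_pos: [0.5476, -0.003, 0.1613]
tool_rot: [0.122, 0.993, 0.0, 0.001]
ft_force: [-1.7, -1.0, 5.9]
grip_width: 0.0495
grasp_force: 62.5
```

```bash
python3 plan.py .547 -.0033 .160 2.9; python3 - <<'E'
from dial import *
s=cam("scene"); w=cam("wrist"); print(read(s)); print(read(w))
ims=np.hstack([cv2.resize(s["image"],(400,300),interpolation=3),cv2.resize(w["image"],(400,300),interpolation=3)]); save(ims,"grip.png")
E
```

```text
clock 7.25 p [ 0.5476 -0.003   0.1613] yaw 2.8971 F [-1.7 -1.   5.9] w 0.0495 gf 62.5 j6 0.239
slide [ 0.002 -0.002  0.005] rot [ 0.002  0.004 -0.006]
{'n': 23, 'ang': np.float64(-2.8162978953295985), 'spread': np.float64(0.9985525309733997), 'needle': np.float64(0.0), 'y': array([0.25, 0.77]), 'g': array([1.08, 1.4 ]), 'r': array([1.96, 2.52]), 'C': array([0.4887, 0.0813]), 'ax': array([0.1135, 0.1257])}
{'n': 122, 'ang': np.float64(-2.749605209094417), 'spread': np.float64(0.99901192096535), 'needle': np.float64(0.0), 'y': array([0.24, 0.8 ]), 'g': array([1.13, 1.46]), 'r': array([1.99, 2.49]), 'C': array([0.4845, 0.0825]), 'ax': array([0.1239, 0.1239])}
```

View pics/grip.png

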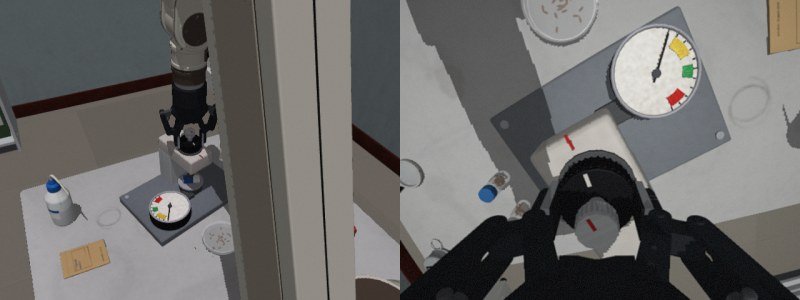

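The grip is square on the knob and the needle is at zero. I start turning clockwise: 0.5 rad is safe first, since contact comes after 0.4 rad at the earliest.

{"op": "drive_tool", "data": {"slide": [[0,0,0],[0,0,0],[0,0,0],[0,0,0],[0,0,0],[0,0,0],[0,0,0],[0,0,0]], "rotation": [[0,0,0.1],[0,0,0.25],[0,0,0.4],[0,0,0.55],[0,0,0.7],[0,0,0.85],[0,0,0.95],[0,0,1]]}}

```text
clock: 8.35
eef_pos: [0.5476, -0.0031, 0.1613]
tool_rot: [0.364, 0.931, 0.0, 0.001]
ft_force: [-1.5, 0.3, 5.6]
grip_width: 0.0496
grasp_force: 62.6
```

```bash
cat > look.py <<'E'
from dial import *
s=read(cam("scene"),C=(.4887,.0813),zero=-2.816); w=read(cam("wrist"),C=(.4845,.0825),zero=-2.75)
for n,r in(("scene",s),("wrist",w)): print(n,{k:(np.round(r[k],3) if k in r else None) for k in("n","needle","spread","y","g")})
o=bot.get_obs(); X=R.from_quat(o["tool_rot"]).as_matrix()[:,0]
print("t",o["clock"],"yaw",np.arctan2(X[1],X[0]).round(3),"p",np.round(o["eef_pos"],4),"F",np.round(o["ft_force"],1),"Tz",round(float(o["ft_torque"][2]),2),"w",round(float(o["grip_width"]),4),"j6",round(float(o["joint_pos"][5]),2))
E
python3 look.py; python3 - <<'E'
from h import *
c=cam("wrist"); save(cv2.resize(c["image"],(400,300),interpolation=3),"w2.png")
E
```

```text
scene {'n': np.int64(23), 'needle': np.float64(0.001), 'spread': np.float64(0.999), 'y': array([0.25, 0.77]), 'g': array([1.08, 1.4 ])}
wrist {'n': np.int64(125), 'needle': np.float64(-0.014), 'spread': np.float64(0.999), 'y': array([0.23, 0.79]), 'g': array([1.12, 1.46])}
t 8.45 yaw 2.397 p [ 0.5476 -0.0031  0.1613] F [-2.1 -0.2  6.3] Tz 0.18 w 0.0496 j6 0.74
```

View pics/w2.png

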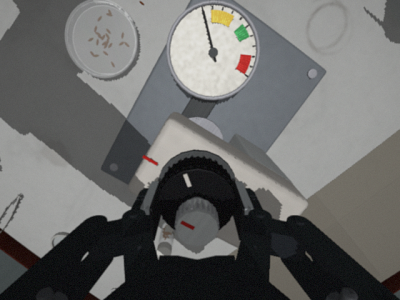

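The white mark has kept its place in the hand, so the knob turned with it without slipping. Needle still at zero.

{"op": "drive_tool", "data": {"slide": [[0,0,0],[0,0,0],[0,0,0],[0,0,0],[0,0,0],[0,0,0],[0,0,0],[0,0,0]], "rotation": [[0,0,0.08],[0,0,0.16],[0,0,0.24],[0,0,0.32],[0,0,0.4],[0,0,0.46],[0,0,0.5],[0,0,0.5]]}}

```text
clock: 9.5
eef_pos: [0.5476, -0.0031, 0.1613]
tool_rot: [0.477, 0.879, 0.0, 0.001]
ft_force: [-1.5, 1.2, 6.0]
grip_width: 0.0495
grasp_force: 62.6
```

```bash
python3 look.py
```

```text
scene {'n': np.int64(23), 'needle': np.float64(0.001), 'spread': np.float64(0.999), 'y': array([0.25, 0.77]), 'g': array([1.08, 1.4 ])}
wrist {'n': np.int64(113), 'needle': np.float64(-0.017), 'spread': np.float64(0.999), 'y': array([0.24, 0.8 ]), 'g': array([1.12, 1.46])}
t 9.6 yaw 2.147 p [ 0.5476 -0.0031  0.1613] F [-2.1  0.1  5.5] Tz 0.18 w 0.05 j6 0.99
```

{"op": "drive_tool", "data": {"slide": [[0,0,0],[0,0,0],[0,0,0],[0,0,0],[0,0,0],[0,0,0],[0,0,0],[0,0,0]], "rotation": [[0,0,0.08],[0,0,0.16],[0,0,0.24],[0,0,0.32],[0,0,0.4],[0,0,0.46],[0,0,0.5],[0,0,0.5]]}}

```text
clock: 10.6
eef_pos: [0.5476, -0.0031, 0.1613]
tool_rot: [0.583, 0.813, 0.001, 0.001]
ft_force: [-1.9, 0.4, 5.1]
grip_width: 0.0496
grasp_force: 62.6
```

```bash
python3 look.py
```

```text
scene {'n': np.int64(23), 'needle': np.float64(0.001), 'spread': np.float64(0.999), 'y': array([0.25, 0.77]), 'g': array([1.08, 1.4 ])}
wrist {'n': np.int64(105), 'needle': np.float64(-0.025), 'spread': np.float64(0.999), 'y': array([0.23, 0.79]), 'g': array([1.12, 1.46])}
t 10.7 yaw 1.897 p [ 0.5476 -0.0031  0.1613] F [-1.3  1.1  6.1] Tz 0.18 w 0.0497 j6 1.24
```

{"op": "drive_tool", "data": {"slide": [[0,0,0],[0,0,0],[0,0,0],[0,0,0],[0,0,0],[0,0,0],[0,0,0],[0,0,0]], "rotation": [[0,0,0.08],[0,0,0.16],[0,0,0.24],[0,0,0.32],[0,0,0.4],[0,0,0.46],[0,0,0.5],[0,0,0.5]]}}

```text
clock: 11.7
eef_pos: [0.5475, -0.0031, 0.1613]
tool_rot: [0.68, 0.734, 0.001, 0.001]
ft_force: [-2.3, -0.4, 6.3]
grip_width: 0.0498
grasp_force: 62.6
```

```bash
python3 look.py
```

```text
scene {'n': np.int64(23), 'needle': np.float64(0.001), 'spread': np.float64(0.999), 'y': array([0.25, 0.77]), 'g': array([1.08, 1.4 ])}
wrist {'n': np.int64(105), 'needle': np.float64(-0.026), 'spread': np.float64(0.999), 'y': array([0.23, 0.79]), 'g': array([1.11, 1.45])}
t 11.8 yaw 1.647 p [ 0.5475 -0.0031  0.1613] F [-1.7  0.2  5.9] Tz 0.16 w 0.0496 j6 1.49
```

{"op": "drive_tool", "data": {"slide": [[0,0,0],[0,0,0],[0,0,0],[0,0,0],[0,0,0],[0,0,0],[0,0,0],[0,0,0]], "rotation": [[0,0,0.08],[0,0,0.16],[0,0,0.24],[0,0,0.32],[0,0,0.4],[0,0,0.46],[0,0,0.5],[0,0,0.5]]}}

```text
clock: 12.8
eef_pos: [0.5475, -0.0031, 0.1613]
tool_rot: [0.766, 0.643, 0.001, 0.001]
ft_force: [-2.9, 1.0, 6.5]
grip_width: 0.0496
grasp_force: 62.6
```

```bash
python3 look.py
```

```text
scene {'n': np.int64(24), 'needle': np.float64(0.25), 'spread': np.float64(0.998), 'y': array([0.25, 0.77]), 'g': array([1.08, 1.4 ])}
wrist {'n': np.int64(110), 'needle': np.float64(0.26), 'spread': np.float64(0.999), 'y': array([0.23, 0.79]), 'g': array([1.12, 1.45])}
t 12.9 yaw 1.397 p [ 0.5475 -0.0031  0.1613] F [-2.2  1.   6. ] Tz 0.18 w 0.0493 j6 1.74
```

Contact: the needle is at about 0.26. Another 0.1 rad brings it to mid-yellow (0.5).

{"op": "drive_tool", "data": {"slide": [[0,0,0],[0,0,0],[0,0,0],[0,0,0],[0,0,0],[0,0,0],[0,0,0],[0,0,0]], "rotation": [[0,0,0.04],[0,0,0.08],[0,0,0.12],[0,0,0.16],[0,0,0.2],[0,0,0.2],[0,0,0.2],[0,0,0.2]]}}

```text
clock: 13.9
eef_pos: [0.5475, -0.0031, 0.1613]
tool_rot: [0.797, 0.604, 0.001, 0.001]
ft_force: [-2.1, 0.1, 5.6]
grip_width: 0.0495
grasp_force: 62.6
```

```bash
python3 look.py
```

```text
scene {'n': np.int64(25), 'needle': np.float64(0.456), 'spread': np.float64(0.996), 'y': array([0.24, 0.77]), 'g': array([1.08, 1.4 ])}
wrist {'n': np.int64(103), 'needle': np.float64(0.477), 'spread': np.float64(0.999), 'y': array([0.23, 0.79]), 'g': array([1.11, 1.45])}
t 14.0 yaw 1.297 p [ 0.5474 -0.0031  0.1612] F [-2.3 -0.1  5.5] Tz 0.24 w 0.0499 j6 1.84
```

The needle stands at about 0.48, mid-yellow. I let go, rise, and wind the wrist back.

{"op": "drive_tool", "data": {"slide": [[0,0,0],[0,0,0],[0,0,0],[0,0,0],[0,0,0],[0,0,0],[0,0,0],[0,0,0]], "rotation": [[0,0,0],[0,0,0],[0,0,0],[0,0,0],[0,0,0],[0,0,0],[0,0,0],[0,0,0]], "gripper": 1}}

```text
clock: 15.0
eef_pos: [0.5471, -0.0032, 0.1601]
tool_rot: [0.797, 0.604, -0.0, 0.0]
ft_force: [-0.8, 0.2, 0.1]
grip_width: 0.0853
grasp_force: 0.0
```

```bash
python3 look.py
```

```text
scene {'n': np.int64(27), 'needle': np.float64(0.48), 'spread': np.float64(0.986), 'y': array([0.24, 0.77]), 'g': array([1.08, 1.4 ])}
wrist {'n': np.int64(104), 'needle': np.float64(0.476), 'spread': np.float64(0.999), 'y': array([0.23, 0.79]), 'g': array([1.11, 1.45])}
t 15.1 yaw 1.297 p [ 0.5471 -0.0032  0.1601] F [ 0.4 -0.2  0.5] Tz 0.05 w 0.085 j6 1.84
```

{"op": "drive_tool", "data": {"slide": [[0,0,-0.06],[0,0,-0.14],[0,0,-0.22],[0,0,-0.3],[0,0,-0.34],[0,0,-0.36],[0,0,-0.36],[0,0,-0.36]], "rotation": [[0,0,0],[0,0,0],[0,0,-0.05],[0,0,-0.2],[0,0,-0.4],[0,0,-0.65],[0,0,-0.85],[0,0,-1]]}}

```text
clock: 16.1
eef_pos: [0.5474, -0.0032, 0.2515]
tool_rot: [0.622, 0.783, 0.001, 0.001]
ft_force: [-0.3, 0.7, 0.0]
grip_width: 0.0854
grasp_force: 0.0
```

{"op": "drive_tool", "data": {"slide": [[0,0,0],[0,0,0],[0,0,0],[0,0,0],[0,0,0],[0,0,0],[0,0,0],[0,0,0]], "rotation": [[0,0,-0.1],[0,0,-0.25],[0,0,-0.4],[0,0,-0.55],[0,0,-0.7],[0,0,-0.85],[0,0,-0.95],[0,0,-1]]}}

```text
clock: 17.1
eef_pos: [0.5474, -0.0032, 0.2511]
tool_rot: [0.41, 0.912, 0.0, 0.001]
ft_force: [0.2, 0.5, 0.3]
grip_width: 0.0854
grasp_force: 0.0
```

```bash
python3 look.py; python3 - <<'E'
from h import *
for n in("wrist","scene"):
    c=cam(n);P=cloud(c);z=P[...,2];q=np.hypot(P[...,0]-.547,P[...,1]+.003)
    m=(q<.02)&(z>.19)&(z<.215); print(n,m.sum(),np.percentile(z[m],[5,50,95]).round(4),cv2.minEnclosingCircle(P[m&(z>.195)][:,:2].astype(np.float32)))
    if n=="wrist": save(c["image"],"w3.png")
E
python3 plan.py .5473 -.0033 .187 2.29
```

```text
scene {'n': np.int64(25), 'needle': np.float64(0.449), 'spread': np.float64(0.996), 'y': array([0.24, 0.77]), 'g': array([1.08, 1.4 ])}
wrist {'n': np.int64(60), 'needle': np.float64(0.498), 'spread': np.float64(0.999), 'y': array([0.24, 0.79]), 'g': array([1.13, 1.45])}
t 17.2 yaw 2.297 p [ 0.5473 -0.0032  0.2508] F [-0.8 -0.5  0.5] Tz -0.01 w 0.0854 j6 0.84
wrist 1340 [0.1936 0.2007 0.2018] ((0.5476908087730408, -0.0035221653524786234), 0.012807539664208889)
scene 211 [0.1916 0.2002 0.2022] ((0.5470921993255615, -0.0029968484304845333), 0.012957053259015083)
clock 17.3 p [ 0.5472 -0.0032  0.2504] yaw 2.2963 F [-0.1  0.4  0.9] w 0.0855 gf 0.0 j6 0.839
slide [-0.001 -0.     0.254] rot [0.001 0.001 0.013]
```

View pics/w3.png

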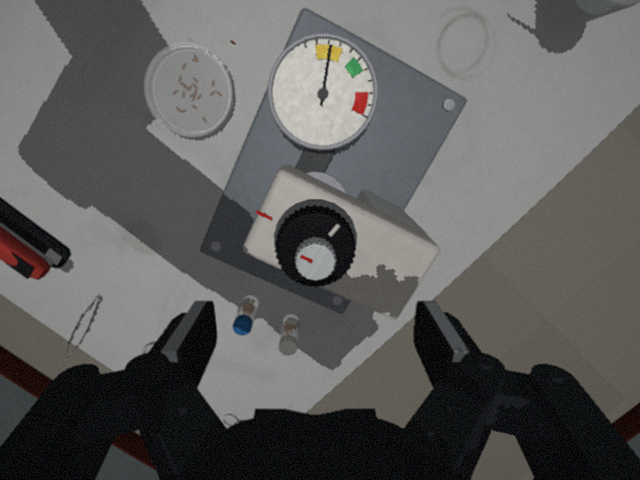

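The needle points into the middle of the yellow band, (330,50), and the fine knob is at (315,260) between the open fingers. Its top is at z 0.2007, so its foot is about 6 mm above the large knob. I go down to grip only the fine knob.

{"op": "drive_tool", "data": {"slide": [[0,0,0.03],[0,0,0.07],[0,0,0.12],[0,0,0.16],[0,0,0.2],[0,0,0.23],[0,0,0.25],[0,0,0.25]], "rotation": [[0,0,0],[0,0,0],[0,0,0],[0,0,0],[0,0,0],[0,0,0],[0,0,0],[0,0,0]]}}

```text
clock: 18.3
eef_pos: [0.5469, -0.0032, 0.1872]
tool_rot: [0.41, 0.912, -0.0, -0.0]
ft_force: [-0.4, 0.4, 0.6]
grip_width: 0.085
grasp_force: 0.0
```

{"op": "drive_tool", "data": {"slide": [[0,0,0],[0,0,0],[0,0,0],[0,0,0],[0,0,0],[0,0,0],[0,0,0],[0,0,0]], "rotation": [[0,0,0],[0,0,0],[0,0,0],[0,0,0],[0,0,0],[0,0,0],[0,0,0],[0,0,0]], "gripper": 0.15}}

```text
clock: 19.3
eef_pos: [0.5475, -0.0031, 0.188]
tool_rot: [0.41, 0.912, 0.0, 0.0]
ft_force: [0.3, 0.9, 4.9]
grip_width: 0.0204
grasp_force: 58.8
```

```bash
python3 look.py
```

```text
scene {'n': np.int64(23), 'needle': np.float64(0.474), 'spread': np.float64(0.997), 'y': array([0.25, 0.77]), 'g': array([1.08, 1.4 ])}
wrist {'n': np.int64(88), 'needle': np.float64(0.511), 'spread': np.float64(0.999), 'y': array([0.23, 0.79]), 'g': array([1.12, 1.45])}
t 19.4 yaw 2.297 p [ 0.5475 -0.003   0.188 ] F [0.2 1.7 5.5] Tz 0.03 w 0.0203 j6 0.84
```

{"op": "drive_tool", "data": {"slide": [[0,0,0],[0,0,0],[0,0,0],[0,0,0],[0,0,0],[0,0,0],[0,0,0],[0,0,0]], "rotation": [[0,0,0.12],[0,0,0.26],[0,0,0.4],[0,0,0.55],[0,0,0.7],[0,0,0.85],[0,0,0.95],[0,0,1]]}}

```text
clock: 20.4
eef_pos: [0.5475, -0.0031, 0.1881]
tool_rot: [0.623, 0.782, 0.0, 0.0]
ft_force: [-0.4, 1.4, 5.0]
grip_width: 0.0201
grasp_force: 58.9
```

```bash
python3 look.py; python3 - <<'E'
from h import *
c=cam("wrist"); save(cv2.resize(c["image"],(400,300),interpolation=3),"w4.png")
E
```

```text
scene {'n': np.int64(22), 'needle': np.float64(0.718), 'spread': np.float64(0.997), 'y': array([0.25, 0.77]), 'g': array([1.08, 1.4 ])}
wrist {'n': np.int64(87), 'needle': np.float64(0.768), 'spread': np.float64(0.999), 'y': array([0.23, 0.76]), 'g': array([1.12, 1.45])}
t 20.5 yaw 1.797 p [ 0.5475 -0.003   0.188 ] F [-0.6  2.2  5.8] Tz -0.05 w 0.0203 j6 1.34
```

View pics/w4.png

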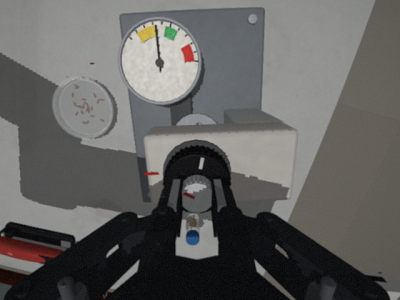

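The needle is leaving the yellow band, at (157,25) in the half-size picture. The red mark has turned with the hand and the white mark has stayed with the head, so only the fine knob moves.

{"op": "drive_tool", "data": {"slide": [[0,0,0],[0,0,0],[0,0,0],[0,0,0],[0,0,0],[0,0,0],[0,0,0],[0,0,0]], "rotation": [[0,0,0.12],[0,0,0.26],[0,0,0.4],[0,0,0.55],[0,0,0.7],[0,0,0.85],[0,0,0.95],[0,0,1]]}}

```text
clock: 21.55
eef_pos: [0.5474, -0.003, 0.188]
tool_rot: [0.797, 0.604, 0.0, 0.0]
ft_force: [1.2, 1.9, 6.2]
grip_width: 0.0205
grasp_force: 58.9
```

```bash
python3 look.py
```

```text
scene {'n': np.int64(28), 'needle': np.float64(1.004), 'spread': np.float64(0.997), 'y': array([0.25, 0.77]), 'g': array([1.14, 1.41])}
wrist {'n': np.int64(110), 'needle': np.float64(1.052), 'spread': np.float64(0.999), 'y': array([0.23, 0.79]), 'g': array([1.13, 1.45])}
t 21.65 yaw 1.297 p [ 0.5474 -0.0031  0.188 ] F [-0.   1.1  5.6] Tz -0.05 w 0.0199 j6 1.84
```

{"op": "drive_tool", "data": {"slide": [[0,0,0],[0,0,0],[0,0,0],[0,0,0],[0,0,0],[0,0,0],[0,0,0],[0,0,0]], "rotation": [[0,0,0.12],[0,0,0.26],[0,0,0.4],[0,0,0.55],[0,0,0.7],[0,0,0.8],[0,0,0.8],[0,0,0.8]]}}

```text
clock: 22.65
eef_pos: [0.5474, -0.003, 0.1881]
tool_rot: [0.901, 0.434, 0.001, 0.0]
ft_force: [0.1, 1.8, 5.9]
grip_width: 0.0204
grasp_force: 59.0
```

```bash
python3 look.py
```

```text
scene {'n': np.int64(20), 'needle': np.float64(1.231), 'spread': np.float64(0.997), 'y': array([0.25, 0.77]), 'g': array([1.08, 1.41])}
wrist {'n': np.int64(96), 'needle': np.float64(1.269), 'spread': np.float64(0.999), 'y': array([0.24, 0.79]), 'g': array([1.12, 1.45])}
t 22.75 yaw 0.897 p [ 0.5474 -0.0031  0.1881] F [-0.9  1.8  5.8] Tz -0.04 w 0.0204 j6 2.24
```

The needle is mid-green. I release and rise straight up.

{"op": "drive_tool", "data": {"slide": [[0,0,0],[0,0,0],[0,0,0],[0,0,0],[0,0,0],[0,0,0],[0,0,0],[0,0,0]], "rotation": [[0,0,0],[0,0,0],[0,0,0],[0,0,0],[0,0,0],[0,0,0],[0,0,0],[0,0,0]], "gripper": 1}}

```text
clock: 23.75
eef_pos: [0.5471, -0.0032, 0.1876]
tool_rot: [0.901, 0.434, 0.0, 0.0]
ft_force: [-0.2, 0.5, -0.5]
grip_width: 0.0849
grasp_force: 0.0
```

{"op": "drive_tool", "data": {"slide": [[0,0,-0.05],[0,0,-0.13],[0,0,-0.22],[0,0,-0.32],[0,0,-0.4],[0,0,-0.46],[0,0,-0.48],[0,0,-0.48]], "rotation": [[0,0,0],[0,0,0],[0,0,0],[0,0,0],[0,0,0],[0,0,0],[0,0,0],[0,0,0]]}}

```text
clock: 24.75
eef_pos: [0.5473, -0.0032, 0.308]
tool_rot: [0.901, 0.434, 0.0, 0.0]
ft_force: [-0.0, -0.4, -0.0]
grip_width: 0.0852
grasp_force: 0.0
```

```bash
python3 look.py;  python3 - <<'E'
from h import *
c=cam("wrist"); save(c["image"],"w5.png")
E
```

```text
scene {'n': np.int64(20), 'needle': np.float64(1.222), 'spread': np.float64(0.997), 'y': array([0.25, 0.77]), 'g': array([1.08, 1.41])}
wrist {'n': np.int64(41), 'needle': np.float64(1.267), 'spread': np.float64(0.999), 'y': array([0.24, 0.78]), 'g': array([1.13, 1.45])}
t 24.85 yaw 0.897 p [ 0.5468 -0.0032  0.307 ] F [-0.6  0.2 -0.1] Tz 0.01 w 0.0854 j6 2.24
```

View pics/w5.png

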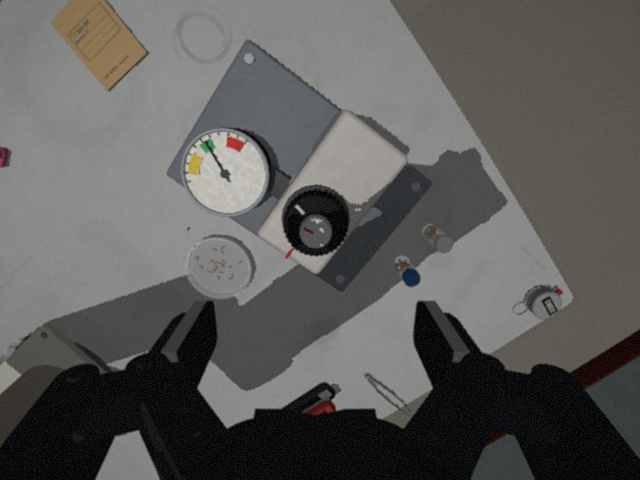

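The needle points into the green band at (207,147), the hand is clear above the knobs, and the vials, dish and rubber block are untouched. I hand the job in.

```bash
python3 -c "
from workcell import bot
print(bot.job_done())"
```

```text
the job is handed in; nothing more can be done
None
```

I turned the large knob until the needle stood at about 0.48 rad in the yellow and let go, then turned only the small knob to about 1.25 rad in the green; the needle stayed out of the red in every reading, the hand is clear, and the job was handed in at about 25 s.

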